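# Return the long sanding board to the full caddy

### The arm

A 7-joint arm with a two-finger parallel gripper is mounted at the origin on the work surface. World frame = base frame: x ahead of the robot, y to its left, z up, the work surface at z = 0. Lengths are in m, angles in rad, forces in N, time in s.
With the tool pointing down it reaches from about 0.4 to 0.85 m from the base axis. Payload 10.4 kg.
Tool frame: the origin (TCP) lies midway between the tips of the shut fingers; the grasp point (between the pads) lies 19 mm behind it (manip.tcp_to_grasp is the distance from the TCP to the grasp point, in m); z points along the fingers, y is the line along which they close (so a half turn about z gives the same grasp; the last joint's range is limited). The gripper opens to 85 mm and grips with 20 to 120 N. Pads are 22 mm wide; open, the fingers measure 114 mm over their backs; the gripper's body (76 mm by 85 mm) begins 54 mm behind the grasp point. The pads swing forward as they close: fully open they stand 13 mm farther back than shut.
Start: joints at [-1.284, 0.332, -0.065, 1.46, 0.022, 1.35, -0.088], TCP at [0.191, 0.595, 0.193] pointing down, gripper open.
Joint ranges: [-2.6, 2.6], [-0.5, 2.12], [-1.47, 1.34], [0.16, 2.42], [-1.27, 4.41], [0.06, 2.06], [-2.6, 2.6]. Speed limits (rad/s): [2.22, 2.22, 2.79, 2.79, 3.14, 3.14, 3.14].

### API

Orientations are given as a unit quaternion [x, y, z, w].
In Python, from workcell import manip gives the robot as it stands.
- The arm moves only by the shell command python3 -m jog 'ROWS' [FORCE]. ROWS is a JSON object of lists of equal length, an entry for each row: "offset": the shift along the world's x, y, z in m, a list of three; "yaw": the turn about the world's z in degrees; "jaw": the closure, from 0 (fully open) to 1 (shut). A call has 1 to 20 rows; each row shifts and turns the commanded pose from where the row before left it; what a row does not reach is not made up. A row lasts 1/12 s, in which the tool goes at most 41.7 mm and 7.16 degrees, less where a joint would pass 70% of its speed; a pose out of reach is approached as far as the arm can. A call is refused whole if a number of a shift passes 0.0417 or a number of a turn 7.16, either way. A call with a gripper value outside its range is refused whole. The fingers move at their own pace and stop on an object; FORCE is the grip in N (left out, the last holds). Time passes only in rows, so rows that do not move let the fingers close. It gives the time, the measured TCP pose, the force, the opening and the grip force at its end, in the units of the state.
- manip.get_obs(): the state, without advancing time (a new reading comes with each control period).
- manip.camera(name): name is "scene" or "top" or "wrist"; returns a dict with "frame" (384x512x3 uint8, red, green, blue), "camera_matrix" (3x3 intrinsics, pixels), "distortion" ([k1, k2, p1, p2, k3] as OpenCV has them; the pictures are not rectified), "eye" and "attitude" of the camera in the world; the wrist camera has in their place "hand_eye" (4x4, takes a point from camera to tool coordinates, whose origin is the TCP and whose axes are the flange's). Camera axes: x right, y up, looking along -z (the intrinsics and any distortion apply to the point x, -y, -z); pixel columns grow to the right and rows downward; lengths in m; the calibration is good to about 2 mm. A picture is of the moment at which its call begins: read the wrist's pose just before it. There is no depth.
- manip.hand_in(): hands the job in; it is judged then, once.
Trained networks look in a picture, given as the dict that the camera call returned (one of the last four; its "shot" number tells which), for a name from the list of things; names that differ only in an ending like _2 or _b are one class to them, and where a whole thing is asked for, a point or a joint stands for the part that bears it (a point fixed in the world has none). Each returns a list of dicts, best first, with "score" (0 to 1); they miss things now and then, are a little off and sometimes report something else, mostly with a low value. They report only what shows in the picture. A call takes as long as a camera call. They do not tell look-alikes from the thing itself.
- manip.masks_of(picture, name): "region" (384x512 bool, what is visible of it).
- manip.tip_of(picture, name): "at" ([x, y, z] in m, in world coordinates, good to about 4 mm: a listed point, or the origin of a listed thing).
The state is a dict: "clock": time; "joint_pos": joint angles; "joint_velocities": joint speeds; "tau": joint torques, N m; "position": TCP position; "ee_rot": TCP orientation; "ft_force": force on the tool from outside, world axes, zero at the start; "torque": the same for the moment, N m; "grip_width": opening from 0.0 (shut) to 1.0 (fully open); "grasp_force": force on a finger pad.
Only numpy, scipy, OpenCV 4.12 (cv2) and the standard library are available. Lean on these libraries where they do the work, as an engineer would, in place of code of your own. Each camera call takes 0.05 s, during which the arm holds its last target. There are 200 camera calls.

### The job

Take the long red sanding board that leans against the dovetailed box and put it away, head up, in the caddy with the five short boards. They have slumped over and leave no free slot, so gently ease them aside with the board and slip it down among them, keeping hold of it until its foot is on the caddy's floor, then let go. All six boards must end up standing in the caddy; do not ram anything, shove the caddy, pull a short board out or disturb the other things on the bench.

Things in the scene. Friction and masses are not known exactly. Their poses are not given: they have to be found in the camera images.
- longboard: The long sanding board to put away: birch ply 15 mm thick, 92 mm wide, 230 mm long, about 0.22 kg, brick-red abrasive on one face; its head has 30 mm of bare wood, a small hanging hole and a red-dipped end. Origin: centre of its foot end (the end without the hole). z runs up its length to the head, x is the thickness direction and points out of the red face, y across its width.
- longboard_top (a point): Centre of the long board's head end, 230 mm up its z axis. It starts with its foot on the bench, leaning about 25 degrees from vertical towards the robot, its plain back on the far top edge of the carcass; its top 95 mm stand free above that edge, with the hollow of the carcass behind.
- caddy: Open-topped beech box, loose on the bench, about 1.2 kg. Outside 156 mm (x) by 136 mm (y) by 105 mm high; walls and floor 10 mm thick: inside 136 by 116 mm, 95 mm deep. Origin: centre of its underside, z up; its -x wall is the near one, on the robot's side. The five short boards stand in it, all leaning about 29 degrees (0.50 rad) from vertical towards -x.
- caddy_rim (a point): Middle of the inner top edge of the caddy's near (-x) wall, 68 mm from its centre, 105 mm above the bench. The first of the slumped boards leans with its plain back on this edge; the others lie on it face to face. They only lean: a few newtons towards +x on the first one's back swing the whole row upright about its feet.
- caddy_floor (a point): Centre of the caddy's inner floor, 10 mm above the bench. The last board's foot is against the far wall; the only free floor is the wedge under the first board, about 52 mm wide from the near wall to that board's foot. A long board put in there in front of the row, leaning about 0.3 rad on the near rim, stands on the floor with room to spare.
- carcass: Bystander: a small wooden box without lid, dovetailed corners, 180 mm (x) by 300 mm (y) by 120 mm high, walls 12 mm, about 1.2 kg, loose. Origin: centre of its underside. The long board leans on its +x side.
- plane: Bystander: bronze smoothing plane with dark knob and handle, 240 mm long, 58 mm wide, about 110 mm high, 1.6 kg, standing on the bench between the caddy and the long board. Origin: centre of its sole; x along its length.
- square: Bystander: try square lying flat, dark wooden stock 120 by 22 by 16 mm and steel blade 150 mm. Origin: centre of the stock's underside, x along the stock; the blade runs out to +y.
- mallet: Bystander: joiner's mallet lying on the bench, head 75 by 125 by 62 mm, handle reaching 265 mm to its -x. Origin: centre of the head's underside.
- board_grey: Short sanding board in the caddy, 15 mm thick, 92 mm wide, 160 mm long, about 0.15 kg, mid-grey abrasive on its +x face and mid-grey head end. Origin: centre of its foot end, z up its length. The order of the five in the row varies.
- board_yellow: Short sanding board in the caddy, 15 mm thick, 92 mm wide, 170 mm long, about 0.15 kg, ochre-yellow abrasive on its +x face and ochre-yellow head end. Origin: centre of its foot end, z up its length. The order of the five in the row varies.
- board_green: Short sanding board in the caddy, 15 mm thick, 92 mm wide, 152 mm long, about 0.15 kg, dark green abrasive on its +x face and dark green head end. Origin: centre of its foot end, z up its length. The order of the five in the row varies.
- board_blue: Short sanding board in the caddy, 15 mm thick, 92 mm wide, 165 mm long, about 0.15 kg, blue abrasive on its +x face and blue head end. Origin: centre of its foot end, z up its length. The order of the five in the row varies.
- board_black: Short sanding board in the caddy, 15 mm thick, 92 mm wide, 156 mm long, about 0.15 kg, black abrasive on its +x face and black head end. Origin: centre of its foot end, z up its length. The order of the five in the row varies.
Things that resemble listed ones, but are neither listed nor needed, are in the scene too. What is shaped like the board_yellow but pink is not meant.

How it is judged:
By the outcome, as a careful person would: the job done as asked, in the order asked, and still so for the second after the job is handed in, with the robot touching nothing.
It also fails if it takes over 40 s, if anything falls off the work surface, if the arm or the gripper's body presses on something with over 40 N, if the wrist force passes 120 N, or if a joint passes its speed limit or range.

## Working session

There is one attempt and no reset: what is moved stays moved. The work goes in short steps, Python scripts to look and compute and a shell command to move; the robot and the scene stay as the last step left them, time stands still between calls to the robot, and variables do not carry over. Pictures are saved under pics/ and viewed, at most 10 in all, crops included, and the job is handed in when it is done.

```bash
mkdir -p pics; ls; cat > h.py <<'E'
import numpy as np, cv2
from workcell import manip
from scipy.spatial.transform import Rotation as R
def save(p,n): cv2.imwrite('pics/'+n,cv2.cvtColor(p['frame'],cv2.COLOR_RGB2BGR))
def rot(a):
    a=np.array(a); return a if a.shape==(3,3) else R.from_quat(a).as_matrix()
def pose(p,obs=None):
    if 'eye' in p: return np.array(p['eye']),rot(p['attitude'])
    H=np.array(p['hand_eye']);Q=rot(obs['ee_rot']);return Q@H[:3,3]+obs['position'],Q@H[:3,:3]
def ray(p,uv,obs=None):
    e,A=pose(p,obs)
    n=cv2.undistortPoints(np.array([[uv]],float),np.array(p['camera_matrix']),np.array(p['distortion']))[0,0]
    d=A@np.array([n[0],-n[1],-1]);return e,d/np.linalg.norm(d)
def proj(p,X,obs=None):
    e,A=pose(p,obs);c=A.T@(np.array(X)-e);
    return cv2.projectPoints(np.array([[c[0],-c[1],-c[2]]]),np.zeros(3),np.zeros(3),np.array(p['camera_matrix']),np.array(p['distortion']))[0].ravel()
def tri(rays):
    M=np.zeros((3,3));b=np.zeros(3)
    for e,d in rays: P=np.eye(3)-np.outer(d,d);M+=P;b+=P@e
    return np.linalg.solve(M,b)
def atz(r,z): e,d=r; return e+d*(z-e[2])/d[2]
E
python3 - <<'E'
from h import *
np.set_printoptions(precision=4,suppress=True)
o=manip.get_obs(); print({k:np.round(v,3) for k,v in o.items()})
for c in ['scene','top']:
    p=manip.camera(c); save(p,c+'1.png'); print(c,p.get('eye'),p['attitude'])
    for n in ['longboard','longboard_top','caddy','caddy_rim','caddy_floor','carcass','plane','board_grey','board_yellow','board_green','board_blue','board_black','mallet','square']:
        print(n,[(np.round(r['at'],3),round(r['score'],2)) for r in manip.tip_of(p,n)][:3])
E
```

```text
pics
{'clock': np.float64(0.0), 'joint_pos': array([-1.284,  0.333, -0.065,  1.461,  0.022,  1.35 , -0.088]), 'joint_velocities': array([-0.001,  0.001,  0.   ,  0.001,  0.001,  0.001,  0.002]), 'tau': array([ -0.   , -62.545,   0.049, -39.161,   0.016,   0.01 ,  -0.   ]), 'position': array([0.19 , 0.595, 0.192]), 'ee_rot': array([ 0.154,  0.988, -0.001, -0.   ]), 'ft_force': array([-0.219, -0.05 , -0.303]), 'torque': array([-0.011,  0.012, -0.064]), 'grasp_force': np.float64(0.0), 'grip_width': np.float64(0.999)}
scene [0.9766 0.2804 1.0698] [0.1359 0.2909 0.8665 0.3822]
longboard [(array([ 0.545, -0.461,  0.001]), 0.58), (array([0.566, 0.193, 0.006]), 0.55)]
longboard_top [(array([0.465, 0.19 , 0.211]), 0.81), (array([ 0.419, -0.196, -0.004]), 0.63)]
caddy [(array([ 0.683, -0.209, -0.005]), 0.66)]
caddy_rim [(array([ 0.622, -0.195,  0.109]), 0.65), (array([ 0.684, -0.208, -0.002]), 0.32)]
caddy_floor [(array([ 0.419, -0.196, -0.005]), 0.66), (array([ 0.624, -0.193,  0.105]), 0.16)]
carcass [(array([0.414, 0.222, 0.001]), 0.83)]
plane [(array([ 0.653,  0.004, -0.   ]), 0.72)]
board_
[... 651 characters left out ...]
2), (array([ 0.708, -0.215,  0.012]), 0.29)]
plane [(array([ 0.647,  0.008, -0.002]), 0.83), (array([ 0.687, -0.206,  0.009]), 0.64), (array([0.412, 0.225, 0.002]), 0.27)]
board_grey [(array([ 0.728, -0.222,  0.012]), 0.55)]
board_yellow [(array([ 0.513, -0.606,  0.009]), 0.77), (array([ 0.139, -0.407,  0.009]), 0.64), (array([ 0.713, -0.211,  0.015]), 0.6)]
board_green [(array([ 0.744, -0.224,  0.01 ]), 0.63)]
board_blue [(array([ 0.694, -0.208,  0.017]), 0.64), (array([ 0.616, -0.196,  0.109]), 0.15)]
board_black [(array([ 0.676, -0.207,  0.012]), 0.6)]
mallet [(array([ 0.546, -0.46 , -0.002]), 0.64)]
square [(array([ 0.421, -0.202,  0.001]), 0.88), (array([ 0.71 , -0.214,  0.014]), 0.26)]
```

```bash
python3 - <<'E'
import cv2
for n in ['scene1','top1']:
    a=cv2.imread(f'pics/{n}.png'); cv2.imwrite(f'pics/{n}b.png',cv2.resize(a,(768,576),interpolation=cv2.INTER_CUBIC))
E
```

```text
(no output)
```

View pics/scene1b.png

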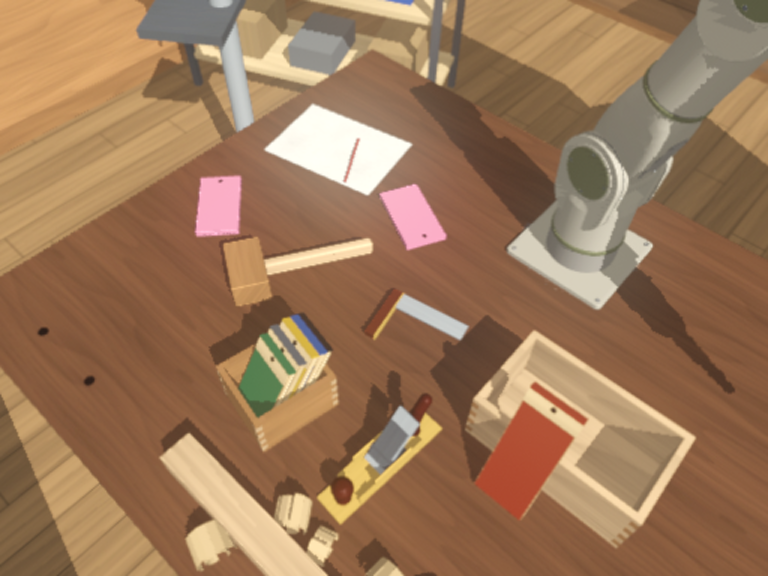

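View pics/top1b.png

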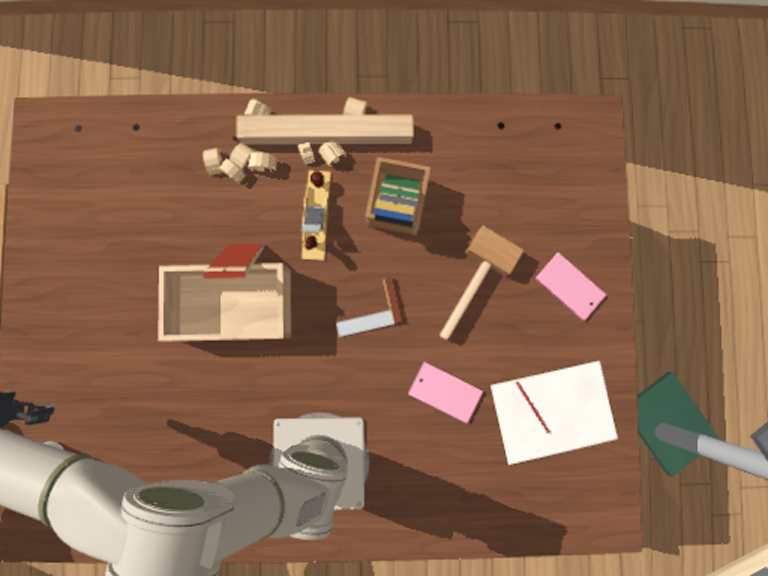

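The scene view shows the red board at about (525,460) leaning on the carcass, and the caddy at about (280,370) with the green board farthest and blue towards the robot. The plane stands between them at about (380,460), and the pink look-alikes lie flat at (218,205) and (412,215). The top view agrees: caddy at (398,197), slightly yawed. Next I'll measure the red face corners in both views and fit the caddy rim.

```bash
cat > m.py <<'E'
from h import *
from scipy.optimize import least_squares
np.set_printoptions(precision=4,suppress=True)
P={c:manip.camera(c) for c in ['scene','top']}
rays={}
for c,p in P.items():
    f=p['frame'].astype(int); red=((f[...,0]>90)&(f[...,0]-f[...,1]>60)&(f[...,0]-f[...,2]>60)).astype(np.uint8)
    ms=[r for r in manip.masks_of(p,'longboard')]
    uv=proj(p,[.52,.19,.12]); 
    n,l,s,ct=cv2.connectedComponentsWithStats(red); i=1+np.argmin(np.linalg.norm(ct[1:]-uv,axis=1)+1e3*(s[1:,4]<100))
    cs,_=cv2.findContours((l==i).astype(np.uint8),cv2.RETR_EXTERNAL,cv2.CHAIN_APPROX_NONE)
    h=cv2.convexHull(cs[0]); 
    q=cv2.approxPolyDP(h,3,True)[:,0]; print(c,'red area',s[i,4],q.tolist(), 'masks',[(round(m['score'],2),np.argwhere(m['region']).mean(0)[::-1].round()) for m in ms])
    print('  at z guess: foot',[atz(ray(p,k),.003).round(3) for k in q.astype(float)])
# overlays
tiles=[]
for c,p in P.items():
    im=cv2.cvtColor(p['frame'],cv2.COLOR_RGB2BGR)
    u=proj(p,[.69,-.21,.1]); x0,y0=int(u[0]-48),int(u[1]-48)
    k=6; cr=cv2.resize(im[y0:y0+96,x0:x0+64+1*0+0][:, :64] if 0 else im[y0:y0+96,x0:x0+66],None,fx=k,fy=k,interpolation=cv2.INTER_CUBIC)
    cr=cv2.resize(im[y0:y0+96,x0:x0+96],(400,400),interpolation=cv2.INTER_CUBIC);s=400/96
    th=np.radians(-12.5)
    for w,z,col in [(( .078,.068),.105,(0,255,0)),((.068,.058),.105,(255,0,255)),((.078,.068),0,(255,255,0))]:
        pts=[]
        for a,b in [(1,1),(1,-1),(-1,-1),(-1,1)]:
            X=[.684+a*w[0]*np.cos(th)-b*w[1]*np.sin(th),-.209+a*w[0]*np.sin(th)+b*w[1]*np.cos(th),z]
            pts.append((proj(p,X)-[x0,y0]+.5)*s)
        cv2.polylines(cr,[np.array(pts).astype(int)],True,col,1)
    tiles.append(cr)
cv2.imwrite('pics/ov.png',np.hstack(tiles))
E
python3 m.py
```

```text
scene red area 2649 [[350, 268], [381, 293], [345, 346], [316, 321]] masks [(0.97, array([353., 300.]))]
  at z guess: foot [array([0.391, 0.126, 0.003]), array([0.396, 0.228, 0.003]), array([0.574, 0.236, 0.003]), array([0.572, 0.146, 0.003])]
top red area 379 [[174, 162], [163, 177], [140, 177], [152, 163]] masks [(0.75, array([155., 175.]))]
  at z guess: foot [array([0.572, 0.149, 0.003]), array([0.512, 0.192, 0.003]), array([0.513, 0.284, 0.003]), array([0.569, 0.237, 0.003])]
```

View pics/ov.png

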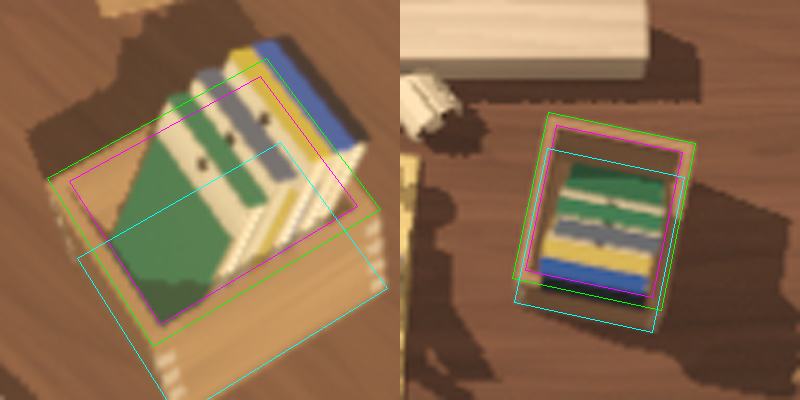

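The overlay fits the caddy in both views with centre (0.684, -0.209) and yaw -12.5°. The rim outlines at z = 0.105 match in the left crop and the right crop. The long board's foot is at x≈0.57, y≈0.192, with yaw about 0. Next I'll rise and go over the board.

```bash
python3 -m jog '{"offset":[[0,0,0.0375],[0,0,0.0375],[0,0,0.0375],[0,0,0.0375],[0.0204,-0.0288,0],[0.0204,-0.0288,0],[0.0204,-0.0288,0],[0.0204,-0.0288,0],[0.0204,-0.0288,0],[0.0204,-0.0288,0],[0.0204,-0.0288,0],[0.0204,-0.0288,0],[0.0204,-0.0288,0],[0.0204,-0.0288,0],[0.0204,-0.0288,0],[0.0204,-0.0288,0],[0.0204,-0.0288,0],[0.0204,-0.0288,0],[0,0,0]],"yaw":[0,0,0,0,-5.16,-5.16,-5.16,-5.16,-5.16,-5.16,-5.16,-5.16,-5.16,-5.16,-5.16,-5.16,-5.16,-5.16,0],"jaw":[0,0,0,0,0,0,0,0,0,0,0,0,0,0,0,0,0,0,0]}' 40
python3 - <<'E'
from h import *
np.set_printoptions(precision=4,suppress=True)
o=manip.get_obs(); p=manip.camera('wrist'); print(o['position'],rot(o['ee_rot']),o['joint_pos'])
im=cv2.cvtColor(p['frame'],cv2.COLOR_RGB2BGR)
Q=np.array
zb=np.array([-.4226,0,.9063]);xb=np.array([.9063,0,.4226]);F=np.array([.5625,.192,.003])
for a,b,c in [(s*.0075,t*.046,h) for s in(1,-1) for t in(1,-1) for h in (.23,)]+[(.0075,.046,.2),(.0075,-.046,.2),(.0075,.046,0),(.0075,-.046,0)]:
    u=proj(p,F+a*xb+[0,b,0]+c*zb,o); cv2.circle(im,tuple(int(v) for v in u.round()),3,(0,255,0),1)
for r in manip.tip_of(p,'longboard_top')[:2]+manip.tip_of(p,'longboard')[:2]: print(np.round(r['at'],4),r['score'])
cv2.imwrite('pics/w1.png',im)
E
```

```text
clock: 3.28
position: [0.4796, 0.1849, 0.3434]
ee_rot: [0.712, 0.702, 0.0, 0.001]
ft_force: [-0.1, 0.3, 0.8]
grip_width: 1.001
grasp_force: 0.0
[0.4796 0.1849 0.3434] [[ 0.0151  0.9999  0.002 ]
 [ 0.9999 -0.0151 -0.0015]
 [-0.0015  0.002  -1.    ]] [-0.8256  0.0344  0.3819  1.5021 -0.0106  1.6065 -0.4594]
[0.4687 0.1882 0.2096] 0.84
[0.567  0.197  0.0039] 0.88
```

View pics/w1.png

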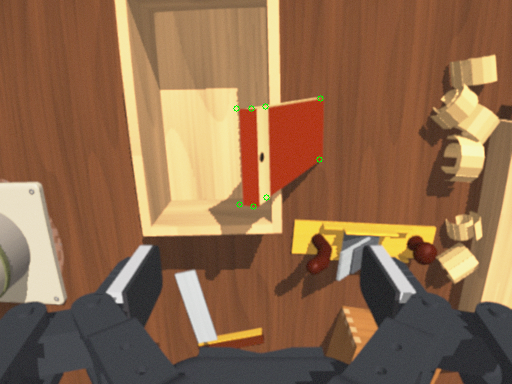

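The wrist view shows the red head end at about (250,157), and my model's corner circles land on it to within about 2 mm. The fingers will straddle the board. I'll descend over the head and partly close.

```bash
python3 -m jog '{"offset":[[-0.002,0.005,-0.03],[0,0,-0.03],[0,0,-0.03],[0,0,-0.03],[0,0,-0.025],[0,0,-0.02],[0,0,0],[0,0,0],[0,0,0],[0,0,0]],"yaw":[0.5,0.4,0,0,0,0,0,0,0,0],"jaw":[0,0,0,0,0,0,0.45,0.45,0.45,0.45]}' 40
```

```text
clock: 4.27
position: [0.4748, 0.198, 0.1797]
ee_rot: [0.701, 0.713, 0.001, 0.0]
ft_force: [0.3, 0.0, 0.2]
grip_width: 0.548
grasp_force: 0.0
```

```bash
python3 -m jog '{"offset":[[0,-0.002,0],[0.005,-0.002,0],[0.008,-0.002,0],[0.008,0,0],[0.008,0,0],[0.008,0,0],[0.008,0,0],[0.008,0,0],[0.008,0,0],[0.008,0,0],[0.008,0,0],[0.007,0,0],[0.006,0,0],[0,0,0],[0,0,0]],"yaw":[-0.5,-0.5,0,0,0,0,0,0,0,0,0,0,0,0,0],"jaw":[0.45,0.45,0.45,0.45,0.45,0.45,0.45,0.45,0.45,0.45,0.45,0.45,0.45,0.45,0.45]}'
python3 - <<'E'
from h import *
p=manip.camera('scene'); save(p,'s2.png')
q=manip.camera('wrist')
a=cv2.cvtColor(np.hstack([p['frame'][150:,200:],]),cv2.COLOR_RGB2BGR)
a=cv2.resize(a,None,fx=1.25,fy=1.25); b=cv2.cvtColor(q['frame'],cv2.COLOR_RGB2BGR)
b=cv2.resize(b,(390,a.shape[0])); cv2.imwrite('pics/s2c.png',np.hstack([a,b])); print(np.hstack([a,b]).shape)
E
```

```text
clock: 5.52
position: [0.5643, 0.191, 0.1779]
ee_rot: [0.708, 0.706, -0.0, 0.0]
ft_force: [1.0, 0.3, 0.1]
grip_width: 0.548
grasp_force: 0.0
(292, 780, 3)
```

View pics/s2c.png

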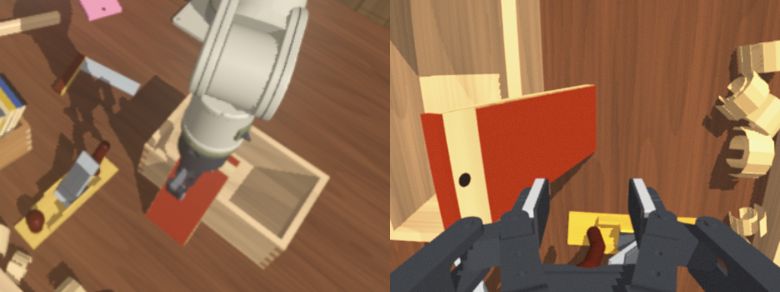

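The scene half shows the gripper over the head. The wrist half still shows the board leaning, with its head at about (465,170) left of the fingers at (540–635,200). I'll measure before going on.

```bash
python3 - <<'E'
from h import *
np.set_printoptions(precision=4,suppress=True)
o=manip.get_obs(); q=manip.camera('wrist'); p=manip.camera('scene');t=manip.camera('top')
for n in ['longboard_top','longboard']:
    for c,x in [('w',q),('s',p),('t',t)]: print(n,c,[(np.round(r['at'],4),round(r['score'],2)) for r in manip.tip_of(x,n)][:2])
print(o['position'],'tcp px',proj(q,o['position'],o), 'grasp',proj(q,o['position']+[0,0,.019],o))
print('cam',pose(q,o))
f=q['frame'].astype(int); red=((f[...,0]>90)&(f[...,0]-f[...,1]>60)&(f[...,0]-f[...,2]>60)).astype(np.uint8)
n,l,s,ct=cv2.connectedComponentsWithStats(red)
for i in range(1,n):
    if s[i,4]>200:
        cs,_=cv2.findContours((l==i).astype(np.uint8),cv2.RETR_EXTERNAL,cv2.CHAIN_APPROX_NONE)
        print(s[i],cv2.approxPolyDP(cv2.convexHull(cs[0]),4,True)[:,0].tolist())
save(q,'w2.png')
E
```

```text
longboard_top w [(array([0.4677, 0.1916, 0.2087]), 0.71)]
longboard_top s [(array([0.4688, 0.1878, 0.2112]), 0.8)]
longboard_top t [(array([0.4662, 0.1905, 0.2122]), 0.76)]
longboard w [(array([0.5659, 0.1935, 0.0076]), 0.6), (array([0.4145, 0.2225, 0.    ]), 0.2)]
longboard s [(array([0.5679, 0.1911, 0.002 ]), 0.71), (array([0.4664, 0.1901, 0.2087]), 0.52)]
longboard t [(array([0.5703, 0.1903, 0.002 ]), 0.98), (array([ 0.6977, -0.2113,  0.0144]), 0.72)]
[0.5639 0.1911 0.178 ] tcp px [260.3733 218.8441] grasp [260.3509 232.6681]
cam (array([0.5642, 0.2646, 0.36  ]), array([[ 1.    ,  0.002 ,  0.0005],
       [-0.0021,  0.9577,  0.2877],
       [ 0.0001, -0.2877,  0.9577]]))
[  112   112   160   181 17977] [[270, 112], [271, 198], [133, 292], [112, 143]]
[  40  148   54  154 4135] [[40, 149], [69, 151], [93, 283], [73, 301]]
```

View pics/w2.png

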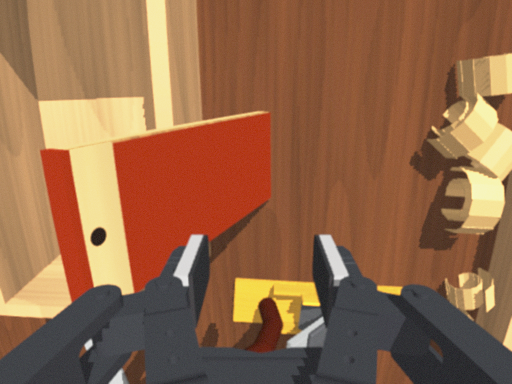

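```bash
python3 - <<'E'
from h import *
np.set_printoptions(precision=4,suppress=True)
o=manip.get_obs(); q=manip.camera('wrist'); print(q['camera_matrix'],q['distortion'],q['hand_eye'],o['grip_width'])
for u,v in [(208,236),(189,236),(315,236),(332,236)]:
    for y in (.180,.191,.202):
        e,d=ray(q,(u,v),o); print((u,v),y,e+d*(y-e[1])/d[1])
E
```

```text
[[343.9395   0.     260.6326]
 [  0.     343.9395 187.0566]
 [  0.       0.       1.    ]] [-0.1007  0.      0.      0.      0.    ] [[-0.0006  0.9577  0.2878  0.0735]
 [ 1.      0.0006 -0.0001  0.0001]
 [-0.0002  0.2878 -0.9577 -0.1819]
 [ 0.      0.      0.      1.    ]] 0.551486882234365
(208, 236) 0.18 [0.5335 0.18   0.1772]
(208, 236) 0.191 [0.5375 0.191  0.2009]
(208, 236) 0.202 [0.5415 0.202  0.2247]
(189, 236) 0.18 [0.5224 0.18   0.1773]
(189, 236) 0.191 [0.5279 0.191  0.201 ]
(189, 236) 0.202 [0.5333 0.202  0.2248]
(315, 236) 0.18 [0.5958 0.18   0.1775]
(315, 236) 0.191 [0.5917 0.191  0.2012]
(315, 236) 0.202 [0.5876 0.202  0.2249]
(332, 236) 0.18 [0.6058 0.18   0.1777]
(332, 236) 0.191 [0.6004 0.191  0.2014]
(332, 236) 0.202 [0.595  0.202  0.2251]
```

The board hasn't moved: the fingers passed over its head. In the picture the tips look about 40 mm higher than the TCP suggests, so I'll check by shutting the fingers in free air and measuring.

```bash
python3 - <<'E'
from h import *
q=manip.camera('wrist'); np.save('a.npy',q['frame'])
E
python3 -m jog '{"offset":[[0,0,0],[0,0,0],[0,0,0],[0,0,0],[0,0,0],[0,0,0],[0,0,0],[0,0,0],[0,0,0]],"yaw":[0,0,0,0,0,0,0,0,0],"jaw":[1,1,1,1,1,1,1,1,1]}' 40
python3 - <<'E'
from h import *
np.set_printoptions(precision=4,suppress=True)
o=manip.get_obs();q=manip.camera('wrist'); a=np.load('a.npy').astype(int)
d=np.abs(q['frame'].astype(int)-a).sum(2)>60
for c in range(225,300,6): print(c,np.flatnonzero(d[:,c])[:3])
print('tcp',proj(q,o['position'],o),o['position'],o['grip_width'])
for dz in (0,.01,.02,.03,.04,.05): print(dz,proj(q,o['position']+[0,.011,dz],o),proj(q,o['position']+[0,-.011,dz],o))
x=q['frame'][170:330,180:340]; save({'frame':cv2.resize(x,(480,480))},'w3.png')
E
```

```text
clock: 6.92
position: [0.5641, 0.1911, 0.178]
ee_rot: [0.708, 0.707, 0.0, 0.0]
ft_force: [0.6, 0.4, 0.2]
grip_width: 0.001
grasp_force: 0.0
225 [268 269 270]
231 [247 248 249]
237 [244 245 246]
243 [244 245 246]
249 [232 233 234]
255 [231 232 233]
261 [233 234 235]
267 [232 233 234]
273 [232 233 234]
279 [244 245 246]
285 [244 245 246]
291 [247 248 249]
297 [271 272 273]
tcp [260.3729 218.844 ] [0.5641 0.1911 0.178 ] 0.0011201414556464904
0 [260.3252 200.5432] [260.4192 236.5097]
0.01 [260.3156 206.6651] [260.4148 244.202 ]
0.02 [260.3049 213.4601] [260.4099 252.6951]
0.03 [260.293  221.0438] [260.4045 262.117 ]
0.04 [260.2797 229.5592] [260.3985 272.6232]
0.05 [260.2647 239.1853] [260.3918 284.4046]
```

View pics/w3.png

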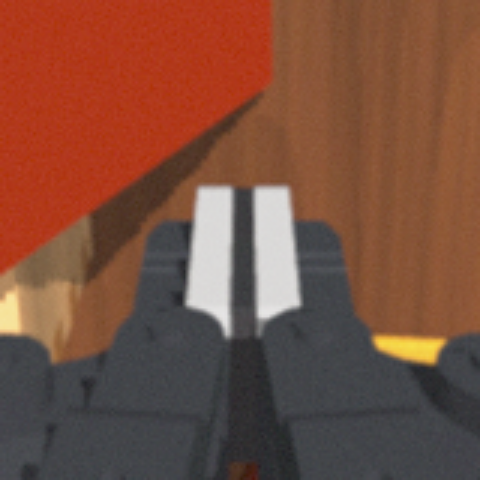

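The shut tips show at row 232, so they sit about 42 mm behind the reported TCP point. That explains the miss: the tips were at z≈0.22, above the head. I'll allow for this offset, go back open and descend to a reported z of 0.14.

```bash
python3 -m jog '{"offset":[[0,0,0.025],[0,0,0.025],[0,0,0],[0,0,0],[-0.03,0,0],[-0.03,0,0],[-0.027,0,0],[0,0,0],[0,0,-0.025],[0,0,-0.025],[0,0,-0.02],[0,0,-0.018],[0,0,0],[0,0,0],[0,0,0],[0,0,0]],"yaw":[0,0,0,0,0,0,0,0,0,0,0,0,0,0,0,0],"jaw":[0,0,0,0,0,0,0,0,0,0,0,0,0.45,0.45,0.45,0.45]}' 40
python3 - <<'E'
from h import *
q=manip.camera('wrist');x=q['frame']; save({'frame':x},'w4.png')
E
```

```text
clock: 8.3
position: [0.4779, 0.1914, 0.1412]
ee_rot: [0.708, 0.707, 0.001, 0.0]
ft_force: [-0.4, -0.1, -0.2]
grip_width: 0.552
grasp_force: 0.0
```

View pics/w4.png

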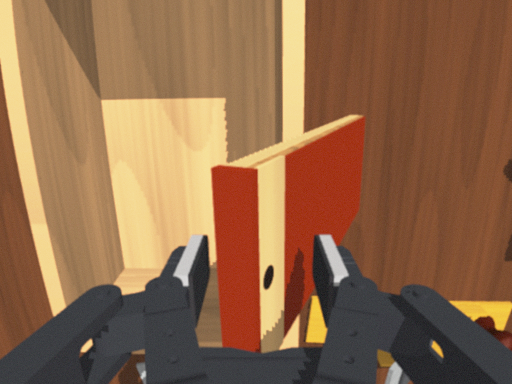

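Now the board's head, at about (240,170–345), lies between the fingers at x = 208 and 315. I'll push it upright gently.

```bash
python3 -m jog '{"offset":[[0.005,0,0],[0.007,0,0],[0.007,0,0],[0.007,0,0],[0.007,0,0],[0.007,0,0],[0.007,0,0],[0.007,0,0],[0.007,0,0],[0.007,0,0],[0.006,0,0],[0.005,0,0],[0.005,0,0],[0,0,0],[0,0,0]],"yaw":[0,0,0,0,0,0,0,0,0,0,0,0,0,0,0],"jaw":[0.45,0.45,0.45,0.45,0.45,0.45,0.45,0.45,0.45,0.45,0.45,0.45,0.45,0.45,0.45]}'
cat > lb.py <<'E'
from h import *
np.set_printoptions(precision=4,suppress=True)
def lb(names=('longboard_top','longboard')):
    o=manip.get_obs(); print(o['position'],o['ft_force'],o['torque'])
    for c in ['wrist','scene','top']:
        x=manip.camera(c)
        for n in names: print(n,c,[(np.round(r['at'],4),round(r['score'],2)) for r in manip.tip_of(x,n)][:2])
if __name__=='__main__': lb()
E
python3 lb.py
```

```text
clock: 9.6
position: [0.5612, 0.191, 0.1399]
ee_rot: [0.708, 0.706, -0.0, 0.0]
ft_force: [0.6, 0.6, -0.6]
grip_width: 0.549
grasp_force: 0.0
[0.5612 0.191  0.1399] [ 0.614   0.5856 -0.5869] [-0.0791 -0.054  -0.0038]
longboard_top wrist [(array([0.5512, 0.1907, 0.2267]), 0.69)]
longboard wrist [(array([0.5705, 0.1933, 0.0022]), 0.59)]
longboard_top scene [(array([0.5547, 0.1905, 0.2282]), 0.64)]
longboard scene [(array([ 0.5677,  0.1896, -0.0012]), 0.78)]
longboard_top top [(array([0.5516, 0.1902, 0.232 ]), 0.49)]
longboard top [(array([0.5492, 0.19  , 0.2333]), 0.66), (array([0.571 , 0.1913, 0.003 ]), 0.61)]
```

It's nearly upright. Now I'll close.

```bash
python3 -m jog '{"offset":[[0.004,0,0],[0,0,0],[0,0,0],[0,0,0],[0,0,0],[0,0,0],[0,0,0],[0,0,0]],"yaw":[0,0,0,0,0,0,0,0],"jaw":[0.5,0.6,0.7,0.8,0.9,1,1,1]}' 50; python3 lb.py
```

```text
clock: 10.72
position: [0.5651, 0.1911, 0.1401]
ee_rot: [0.708, 0.707, 0.0, 0.0]
ft_force: [0.9, 0.6, -0.6]
grip_width: 0.166
grasp_force: 49.4
[0.5651 0.1911 0.1401] [ 0.9314  0.6457 -0.5504] [-0.0507 -0.2227 -0.0253]
longboard_top wrist [(array([0.5624, 0.1912, 0.2245]), 0.88)]
longboard wrist [(array([0.5649, 0.1908, 0.2257]), 0.57)]
longboard_top scene [(array([0.5617, 0.1911, 0.2295]), 0.91), (array([ 0.7464, -0.225 ,  0.0153]), 0.52)]
longboard scene [(array([ 0.5663,  0.191 , -0.0006]), 0.96)]
longboard_top top [(array([0.5651, 0.1917, 0.2297]), 0.63)]
longboard top [(array([0.5721, 0.1911, 0.001 ]), 0.76), (array([ 0.711 , -0.2161,  0.0158]), 0.25)]
```

The board is gripped upright and its foot is at reported z - 0.140. I'll lift it clear of the plane, carry it to the near side of the caddy and turn -12.5°.

```bash
python3 -m jog '{"offset":[[0,0,0.01],[0,0,0.02],[0,0,0.035],[0,0,0.035],[0,0,0.035],[0,0,0.035],[0.001,-0.0314,0],[0.001,-0.0314,0],[0.001,-0.0314,0],[0.001,-0.0314,0],[0.001,-0.0314,0],[0.001,-0.0314,0],[0.001,-0.0314,0],[0.001,-0.0314,0],[0.001,-0.0314,0],[0.001,-0.0314,0],[0.001,-0.0314,0],[0.001,-0.0314,0],[0,0,0],[0,0,0]],"yaw":[0,0,0,0,0,0,-1,-1,-1,-1,-1,-1,-1,-1,-1,-1,-1,-1,-0.5,0],"jaw":[1,1,1,1,1,1,1,1,1,1,1,1,1,1,1,1,1,1,1,1]}' 90
python3 - <<'E'
from h import *
np.set_printoptions(precision=4,suppress=True)
o=manip.get_obs();M=rot(o['ee_rot']);print(o['position'],'yaw of tool y',np.degrees(np.arctan2(M[1,1],M[0,1])),o['joint_pos'])
tiles=[]
for c in ['wrist','scene','top']:
    x=manip.camera(c); save(x,c+'5.png')
    for n in ['longboard_top','longboard','caddy','caddy_rim']: print(c,n,[(np.round(r['at'],4),round(r['score'],2)) for r in manip.tip_of(x,n)][:2])
    if c!='wrist':
        u=proj(x,[.63,-.2,.15]);a,b=int(u[0]),int(u[1]);tiles.append(cv2.resize(x['frame'][max(b-70,0):b+70,a-66:a+66],(396,420)))
save({'frame':np.hstack(tiles)},'c5.png')
E
```

```text
clock: 12.83
position: [0.5762, -0.1881, 0.3103]
ee_rot: [0.782, 0.623, -0.0, 0.0]
ft_force: [0.9, 0.5, -2.2]
grip_width: 0.162
grasp_force: 88.2
[ 0.5762 -0.1881  0.3103] yaw of tool y -12.856635437010956 [-0.2832  0.2914  0.6827  1.3431 -0.1815  1.5703  0.1543]
wrist longboard_top [(array([ 0.5763, -0.1884,  0.3961]), 0.79)]
wrist longboard []
wrist caddy []
wrist caddy_rim []
scene longboard_top [(array([ 0.5743, -0.1836,  0.3996]), 0.87), (array([ 0.5751, -0.187 ,  0.1717]), 0.46)]
scene longboard [(array([ 0.579 , -0.1865,  0.1689]), 0.71)]
scene caddy [(array([ 0.6866, -0.2072, -0.004 ]), 0.85)]
scene caddy_rim [(array([ 0.6251, -0.1926,  0.1084]), 0.56)]
top longboard_top []
top longboard []
top caddy [(array([ 0.683 , -0.2112,  0.0032]), 0.52)]
top caddy_rim [(array([ 0.6158, -0.1913,  0.1074]), 0.39)]
```

View pics/c5.png

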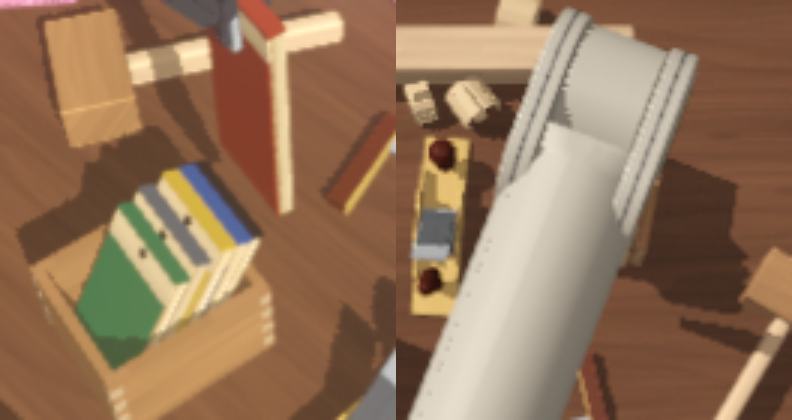

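The scene crop shows the long board hanging upright in front of the row, with its foot edge at about (280,210) and its red face towards the slumped boards. The measured foot z of 0.169 agrees. I'll lower it so the foot is just above the rim, then push the row.

```bash
python3 -m jog '{"offset":[[0.0005,0.002,-0.015],[0,0,-0.02],[0,0,-0.013],[0,0,0],[0.00488,-0.00108,0],[0.00488,-0.00108,0],[0.00488,-0.00108,0],[0.00488,-0.00108,0],[0.00488,-0.00108,0],[0.00488,-0.00108,0],[0.00488,-0.00108,0],[0,0,0]],"yaw":[0.3,0,0,0,0,0,0,0,0,0,0,0],"jaw":[1,1,1,1,1,1,1,1,1,1,1,1]}'
cat > st.py <<'E'
from h import *
np.set_printoptions(precision=4,suppress=True)
def st(look=True):
    o=manip.get_obs();M=rot(o['ee_rot']);t=np.radians(-12.5);d=o['position'][:2]-np.array([.684,-.209])
    print('caddy xy',d@[np.cos(t),np.sin(t)],d@[-np.sin(t),np.cos(t)],'foot z',o['position'][2]-.140,'yaw',np.degrees(np.arctan2(M[1,1],M[0,1])),'F',o['ft_force'],o['torque'],'clk',o['clock'])
    if look:
        for c in ['scene','top']:
            x=manip.camera(c)
            for n in ['longboard_top','longboard','caddy','caddy_rim','board_green','board_blue','board_black','board_yellow']: print(c,n,[(np.round(r['at'],4),round(r['score'],2)) for r in manip.tip_of(x,n)][:2])
st()
E
python3 st.py
```

```text
clock: 14.58
position: [0.6128, -0.1913, 0.2617]
ee_rot: [0.779, 0.627, -0.0, 0.0]
ft_force: [-0.1, 0.6, -1.8]
grip_width: 0.164
grasp_force: 88.2
caddy xy -0.07336617985983013 0.0018207445766028438 foot z 0.12171995108355993 yaw -12.276060203331703 F [-0.1139  0.6254 -1.8282] [0.1758 0.2443 0.0298] clk 14.5833
scene longboard_top [(array([ 0.612 , -0.1902,  0.3542]), 0.83), (array([ 0.6512,  0.0046, -0.0036]), 0.29)]
scene longboard [(array([ 0.6132, -0.1924,  0.1206]), 0.61), (array([ 0.6229, -0.1934,  0.1079]), 0.42)]
scene caddy [(array([ 0.6866, -0.2099, -0.0002]), 0.89)]
scene caddy_rim [(array([ 0.6216, -0.1943,  0.1073]), 0.67)]
scene board_green [(array([ 0.7462, -0.223 ,  0.0123]), 0.92)]
scene board_blue []
scene board_black []
scene board_yellow [(array([ 0.5146, -0.6103,  0.0109]), 0.98), (array([ 0.7131, -0.212 ,  0.0139]), 0.84)]
top longboard_top [(array([ 0.6127, -0.1908,  0.3542]), 0.44), (array([ 0.4232, -0.2019,  0.0024]), 0.26)]
top longboard [(array([ 0.6153, -0.1922,  0.1222]), 0.49)]
top caddy [(array([ 0.6848, -0.2075,  0.0056]), 0.53)]
top caddy_rim [(array([ 0.6196, -0.1946,  0.1071]), 0.77)]
top board_green []
top board_blue [(array([ 0.612 , -0.1901,  0.3514]), 0.17)]
top board_black []
top board_yellow [(array([ 0.1417, -0.4077,  0.0082]), 0.73), (array([ 0.5112, -0.6112,  0.0094]), 0.68)]
```

```bash
python3 -m jog '{"offset":[[0.0039,-0.0009,0],[0.0039,-0.0009,0],[0.0039,-0.0009,0],[0.0039,-0.0009,0],[0.0039,-0.0009,0],[0.0039,-0.0009,0],[0,0,0]],"yaw":[0,0,0,0,0,0,0],"jaw":[1,1,1,1,1,1,1]}'
python3 st.py
```

```text
clock: 16.07
position: [0.636, -0.1968, 0.2616]
ee_rot: [0.779, 0.627, -0.0, 0.0]
ft_force: [-0.6, 0.7, -2.4]
grip_width: 0.165
grasp_force: 88.2
caddy xy -0.04954783300996514 0.0015159646301799304 foot z 0.12164256254389516 yaw -12.281995904373511 F [-0.6086  0.7283 -2.4099] [0.1275 0.3706 0.0422] clk 16.0667
scene longboard_top [(array([ 0.6355, -0.1976,  0.3523]), 0.64), (array([ 0.7451, -0.2252,  0.0102]), 0.21)]
scene longboard [(array([ 0.637 , -0.1975,  0.1176]), 0.57)]
scene caddy [(array([ 0.6822, -0.2095,  0.001 ]), 0.88)]
scene caddy_rim [(array([ 0.6235, -0.1958,  0.107 ]), 0.76)]
scene board_green [(array([ 0.747 , -0.226 ,  0.0116]), 0.61)]
scene board_blue [(array([ 0.6922, -0.2098,  0.0099]), 0.7), (array([ 0.6347, -0.1951,  0.1196]), 0.52)]
scene board_black [(array([ 0.675 , -0.2168,  0.0114]), 0.59)]
scene board_yellow [(array([ 0.5123, -0.6089,  0.0117]), 0.88), (array([ 0.1377, -0.4044,  0.0082]), 0.76)]
top longboard_top [(array([ 0.635 , -0.1952,  0.3546]), 0.41)]
top longboard [(array([ 0.5452, -0.4609, -0.0011]), 0.5), (array([ 0.641 , -0.1981,  0.1232]), 0.42)]
top caddy [(array([ 0.6854, -0.2092,  0.0021]), 0.71)]
top caddy_rim [(array([ 0.6173, -0.1954,  0.1098]), 0.6)]
top board_green [(array([0.4133, 0.2241, 0.0002]), 0.62)]
top board_blue []
top board_black []
top board_yellow [(array([ 0.5095, -0.6083,  0.0081]), 0.96), (array([ 0.142 , -0.4102,  0.0078]), 0.95)]
```

Everything's gentle, with forces around 1 N and the caddy unmoved. Next I'll lower it past the rim.

```bash
python3 -m jog '{"offset":[[0,0,-0.005],[0,0,-0.007],[0,0,-0.007],[0,0,-0.007],[0,0,-0.007],[0,0,-0.007],[0,0,0]],"yaw":[0,0,0,0,0,0,0],"jaw":[1,1,1,1,1,1,1]}'
python3 st.py | head -12
```

```text
clock: 17.55
position: [0.6345, -0.1963, 0.2199]
ee_rot: [0.779, 0.627, -0.001, -0.001]
ft_force: [-1.1, -0.4, -3.0]
grip_width: 0.167
grasp_force: 88.2
caddy xy -0.05108978000907143 0.0016721590432395917 foot z 0.07993046587869057 yaw -12.286893366018445 F [-1.0579 -0.418  -3.0177] [ 0.0628  0.168  -0.0376] clk 17.55
scene longboard_top [(array([ 0.6341, -0.1999,  0.3119]), 0.66), (array([ 0.6514,  0.0046, -0.003 ]), 0.57)]
scene longboard [(array([ 0.635 , -0.1951,  0.0789]), 0.87), (array([ 0.5478, -0.459 ,  0.0002]), 0.45)]
scene caddy [(array([ 0.6857, -0.2081, -0.004 ]), 0.72), (array([ 0.677 , -0.2147,  0.0148]), 0.5)]
scene caddy_rim [(array([ 0.6228, -0.1917,  0.1071]), 0.79)]
scene board_green [(array([ 0.7484, -0.2251,  0.0134]), 0.93)]
scene board_blue [(array([ 0.6921, -0.2132,  0.0105]), 0.63)]
scene board_black [(array([ 0.6785, -0.2113,  0.0109]), 0.67)]
scene board_yellow [(array([ 0.5118, -0.6066,  0.0085]), 0.89), (array([ 0.1369, -0.4028,  0.0059]), 0.61)]
top longboard_top [(array([ 0.6354, -0.1962,  0.3111]), 0.45)]
top longboard [(array([ 0.6408, -0.2005,  0.0835]), 0.6)]
top caddy [(array([ 0.6856, -0.2078,  0.003 ]), 0.54)]
```

```bash
python3 -m jog '{"offset":[[0.0008,-0.0002,-0.007],[0.0008,-0.0002,-0.007],[0.0008,-0.0002,-0.007],[0.0008,-0.0002,-0.007],[0.0008,-0.0002,-0.007],[0.0008,-0.0002,-0.007],[0.0008,-0.0002,-0.007],[0.0008,-0.0002,-0.006],[0,0,-0.005],[0,0,0]],"yaw":[0,0,0,0,0,0,0,0,0,0],"jaw":[1,1,1,1,1,1,1,1,1,1]}'
python3 st.py | head -6
```

```text
clock: 19.28
position: [0.6411, -0.1981, 0.1606]
ee_rot: [0.779, 0.627, -0.001, -0.001]
ft_force: [0.1, -0.2, -1.8]
grip_width: 0.164
grasp_force: 87.9
caddy xy -0.04420229450542633 0.0013892142373145753 foot z 0.020629624175155126 yaw -12.29012614805916 F [ 0.104  -0.1661 -1.769 ] [0.0628 0.0741 0.0495] clk 19.2833
scene longboard_top [(array([ 0.6426, -0.1975,  0.2507]), 0.82)]
scene longboard [(array([ 0.6403, -0.1994,  0.02  ]), 0.87), (array([ 0.6918, -0.2148,  0.0116]), 0.31)]
scene caddy [(array([ 0.6855, -0.2109, -0.006 ]), 0.72), (array([ 0.6752, -0.2117,  0.0086]), 0.61)]
scene caddy_rim [(array([ 0.6207, -0.1939,  0.1089]), 0.92), (array([ 0.6852, -0.206 , -0.0026]), 0.68)]
scene board_green [(array([ 0.7437, -0.2251,  0.0122]), 0.56)]
```

Foot at 0.020. I'll go down slowly to the floor and watch the force.

```bash
python3 -m jog '{"offset":[[0,0,-0.003],[0,0,-0.003],[0,0,-0.0025],[0,0,0],[0,0,0]],"yaw":[0,0,0,0,0],"jaw":[1,1,1,1,1]}'; python3 -m jog '{"offset":[[0,0,-0.001],[0,0,0]],"yaw":[0,0],"jaw":[1,1]}'
```

```text
clock: 20.6
position: [0.6414, -0.1982, 0.1532]
ee_rot: [0.779, 0.627, -0.0, -0.0]
ft_force: [0.1, -0.4, -2.7]
grip_width: 0.161
grasp_force: 88.1
clock: 20.77
position: [0.6416, -0.1983, 0.1525]
ee_rot: [0.779, 0.627, 0.0, 0.0]
ft_force: [-1.6, -0.8, -1.8]
grip_width: 0.165
grasp_force: 88.1
```

```bash
python3 -m jog '{"offset":[[0,0,-0.001],[0,0,-0.001],[0,0,0]],"yaw":[0,0,0],"jaw":[1,1,1]}'; python3 -m jog '{"offset":[[0,0,-0.001],[0,0,0]],"yaw":[0,0],"jaw":[1,1]}'
```

```text
clock: 21.02
position: [0.6415, -0.1983, 0.1503]
ee_rot: [0.779, 0.627, -0.0, -0.0]
ft_force: [-0.4, -0.4, -1.9]
grip_width: 0.164
grasp_force: 88.1
clock: 21.18
position: [0.6418, -0.1983, 0.1502]
ee_rot: [0.779, 0.627, 0.0, 0.0]
ft_force: [-1.0, 0.9, 3.1]
grip_width: 0.166
grasp_force: 88.9
```

The foot is on the floor, with an upward force of about 5 N. I'll let go slowly.

```bash
python3 -m jog '{"offset":[[0,0,0],[0,0,0],[0,0,0],[0,0,0],[0,0,0],[0,0,0],[0,0,0],[0,0,0],[0,0,0],[0,0,0],[0,0,0],[0,0,0],[0,0,0],[0,0,0]],"yaw":[0,0,0,0,0,0,0,0,0,0,0,0,0,0],"jaw":[0.82,0.78,0.74,0.7,0.65,0.6,0.5,0.4,0.3,0.2,0.1,0,0,0]}' 20
python3 st.py | head -4
```

```text
clock: 22.35
position: [0.6415, -0.1983, 0.1495]
ee_rot: [0.779, 0.627, 0.0, -0.0]
ft_force: [-0.5, -0.4, -0.4]
grip_width: 1.005
grasp_force: 0.2
caddy xy -0.04377159027089912 0.0012636638522801752 foot z 0.00949371886269007 yaw -12.292928770317655 F [-0.4682 -0.4235 -0.4183] [-0.0251  0.0859  0.0092] clk 22.35
scene longboard_top [(array([ 0.6078, -0.1928,  0.2379]), 0.58)]
scene longboard [(array([ 0.6427, -0.1968,  0.011 ]), 0.71)]
scene caddy [(array([ 0.6854, -0.2071, -0.005 ]), 0.97), (array([ 0.7484, -0.2239,  0.0105]), 0.34)]
```

```bash
python3 -m jog '{"offset":[[-0.004,0.0009,0],[-0.004,0.0009,0],[0,0,0.008],[0,0,0.015],[0,0,0.02],[0,0,0.03],[0,0,0.035],[0,0,0.035],[-0.03,0.005,0.02],[-0.04,0,0],[-0.04,0,0],[-0.04,0,0],[-0.03,0,0],[0,0,0],[0,0,0]],"yaw":[0,0,0,0,0,0,0,0,0,0,0,0,0,0,0],"jaw":[0,0,0,0,0,0,0,0,0,0,0,0,0,0,0]}'
python3 - <<'E'
from h import *
np.set_printoptions(precision=4,suppress=True)
tiles=[]
for c in ['scene','top']:
    x=manip.camera(c)
    for n in ['longboard_top','longboard','caddy','caddy_rim','carcass','plane','square','mallet','board_green','board_grey','board_yellow','board_blue','board_black']: print(c,n,[(np.round(r['at'],3),round(r['score'],2)) for r in manip.tip_of(x,n)][:3])
    u=proj(x,[.66,-.2,.12]);a,b=int(u[0]),int(u[1]);tiles.append(cv2.resize(x['frame'][max(b-60,0):b+60,a-60:a+60],(400,400),interpolation=cv2.INTER_CUBIC))
save({'frame':np.hstack(tiles)},'c6.png')
E
```

```text
clock: 24.5
position: [0.4527, -0.1917, 0.314]
ee_rot: [0.779, 0.627, 0.002, 0.0]
ft_force: [0.3, -1.3, -0.3]
grip_width: 0.999
grasp_force: 0.0
scene longboard_top [(array([ 0.608, -0.19 ,  0.238]), 0.66)]
scene longboard [(array([ 0.643, -0.2  ,  0.007]), 0.95)]
scene caddy [(array([ 0.685, -0.21 , -0.002]), 0.82)]
scene caddy_rim [(array([ 0.624, -0.196,  0.107]), 0.74)]
scene carcass [(array([0.416, 0.224, 0.004]), 0.9)]
scene plane [(array([ 0.652,  0.006, -0.003]), 0.7)]
scene square [(array([ 0.419, -0.196, -0.002]), 0.77)]
scene mallet [(array([ 0.543, -0.458,  0.002]), 0.73), (array([ 0.694, -0.211,  0.011]), 0.65)]
scene board_green [(array([ 0.745, -0.226,  0.012]), 0.9)]
scene board_grey [(array([ 0.644, -0.196,  0.015]), 0.24)]
scene board_yellow [(array([ 0.712, -0.212,  0.01 ]), 0.93), (array([ 0.514, -0.61 ,  0.011]), 0.71), (array([ 0.139, -0.402,  0.006]), 0.63)]
scene board_blue [(array([ 0.695, -0.21 ,  0.012]), 0.82)]
scene board_black []
top longboard_top []
top longboard []
top caddy [(array([ 0.684, -0.208,  0.003]), 0.93)]
top caddy_rim [(array([ 0.621, -0.195,  0.107]), 0.61)]
top carcass [(array([0.413, 0.225, 0.002]), 0.9)]
top plane [(array([ 0.646,  0.005, -0.003]), 0.61)]
top square []
top mallet []
top board_green [(array([ 0.747, -0.227,  0.008]), 0.6)]
top board_grey [(array([ 0.731, -0.218,  0.012]), 0.65)]
top board_yellow [(array([ 0.14 , -0.409,  0.006]), 0.97), (array([ 0.509, -0.608,  0.011]), 0.74), (array([ 0.71 , -0.215,  0.016]), 0.52)]
top board_blue []
top board_black [(array([ 0.73 , -0.221,  0.008]), 0.46)]
```

View pics/c6.png

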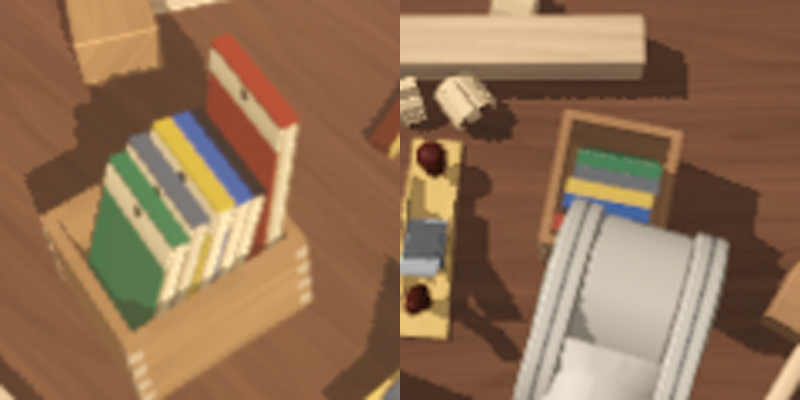

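All six boards stand in the caddy. In the left crop the red long board is head up at about (250,100), and the row beside it runs black, blue, yellow, grey, green. Nothing else has moved, and the robot is clear.

```bash
python3 -c "
from workcell import manip
print(manip.hand_in())"
```

```text
the job is handed in; nothing more can be done
None
```

The long red board is in the caddy, head up, foot on the floor and released; all six boards are standing, nothing else on the bench visibly moved, and the job was handed in at about 25 s of robot time.

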